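# Lock the swivel outlet of the gauge stand

## Robot

A 6-joint arm with a two-finger parallel gripper is mounted at the origin on the work surface; the furniture and walls round the work are solid. World frame = base frame: x ahead of the robot, y to its left, z up, the work surface at z = 0. Lengths are in mm, angles in rad, forces in N, time in s.
With the tool pointing down it reaches from about 300 to 775 mm from the base axis. Payload 14.6 kg.
Tool frame: the origin (TCP) lies at the very end of the fingers, on their centre line; the grasp point (between the pads) lies 19 mm behind it; z points along the fingers, y is the line along which they close (so a half turn about z gives the same grasp; the last joint's range is limited). The gripper opens to 94 mm and grips with 3 to 60 N. Pads are 16 mm wide; open, the fingers measure 119 mm over their backs; the gripper's body (75 mm by 177 mm) begins 78 mm behind the grasp point.
Start: joints at [-1.279, 0.3, 1.521, -0, 1.321, -0.067], TCP at [193.126, -514.968, 205.446] pointing down, gripper open.
Joint ranges: [-3.03, 3.03], [-0.79, 2.21], [0.23, 2.52], [-1.04, 4.18], [0, 3.07], [-2.55, 2.55]. Speed limits (rad/s): [2.22, 2.22, 2.57, 3.14, 3.14, 3.14].

## Interface

Orientations are given as [roll, pitch, yaw] about the fixed x, y, z axes, in that order (R = Rz(yaw) Ry(pitch) Rx(roll)).
In Python, from cell import manip gives the robot as it stands. The module is installed in compiled form; this text tells all that it offers.
- The arm moves only by the shell command python3 -m inch 'ROWS' [FORCE]. ROWS is JSON, a list of rows, each an object of numbers: "gripper": the opening, from 0 (shut) to 1 (fully open); "dx", "dy", "dz": the shift along the world's x, y, z in m; "wx", "wy", "wz": the turn, a rotation vector about the world's x, y, z in degrees. A call has exactly 5 rows; each row is the pose to reach, as a shift and turn from the pose commanded when the call began; what a row does not reach only later rows make up. A row lasts 1/12 s, in which the tool goes at most 41.7 mm and 7.16 degrees, less where a joint would pass 70% of its speed; a pose out of reach is approached as far as the arm can. A call with a gripper value outside its range is refused whole. The fingers move at their own pace and stop on an object; FORCE is the grip in N (left out, the last holds). Time passes only in rows, so rows that repeat a pose let the fingers close, or fill a call up. It gives the time, the measured TCP pose, the force, the opening and the grip force at its end, in the units of the state.
- manip.read_state(): the state, without advancing time (a new reading comes with each control period).
- manip.camera(name): name is "scene" or "top"; returns the picture (480x640x3 uint8, blue, green, red); there is no depth.
- manip.camera_info(name): a dict with "camera_matrix" (3x3 intrinsics, pixels), "R" (3x3) and "t" (3): a world point X has camera coordinates R X + t. Camera axes: x right, y down, z forward; pixel columns grow to the right and rows downward; lengths in mm; the calibration is good to about 2 mm. A picture is of the moment at which its call begins. camera_info takes no time and is no camera call.
- manip.sign_off(): hands the job in; it is judged then, once.
The state is a dict: "clock": time; "joints": joint angles; "qd": joint speeds; "effort": joint torques, N m; "eef_pos": TCP position; "eef_rot": TCP orientation; "wrist_force": force on the tool from outside, world axes, zero at the start; "moment": the same for the moment, N m; "finger_gap": finger opening in mm; "finger_force": force on a finger pad.
Only numpy, scipy, OpenCV 4.12 (cv2) and the standard library are available. Lean on these libraries where they do the work, as an engineer would, in place of code of your own. Each camera call takes 0.05 s, during which the arm holds its last target. There are 200 camera calls.

## Task

Lock the swivel outlet of the gauge stand so that a gauge can be screwed onto it: with the fingertips, push the slotted disc round by its upright pin until the slot faces the lock bar, then push the bar by its thumb plate, through its guide and fully home into the slot. Then push on the pin once more, no harder than needed, to check that the disc is held, and take the hand away. Only push: do not grip or lift the pin or the bar, and leave the loose things lying around where they are.

Things in the scene. Friction and masses are not known exactly. Their poses are not given: they have to be found in the camera images.
- lock_stand: Gauge stand, screwed to the worktop (sizes in mm): grey base plate 150 (x) by 345 (y), 12 thick, from y = -235 to +110 in its own frame, with a 30 tall pressure inlet block at its +y end. Origin: on the vertical axis of the disc, at worktop height; its +y points along the lock bar towards the disc. It never moves.
- guide_rear (a point): Middle of the guide's rear face (stand y = -150), 35 above the worktop; the bar's thumb plate meets this face when the bar is fully home. The covered guide, 47 wide, runs from stand y = -80 to -150, top 48.5 above the worktop; its channel is 19 wide, 16.5 high. It stands on a slide bed 47 wide, top 22 above the worktop, y = -80 to -225.
- slotted_disc (a joint): Angle (rad) of the horizontal steel disc about its vertical axis: 0 = its slot points exactly at the lock bar (stand -y), growing anticlockwise seen from above; range -1.2 to 2.8, starts between 0.7 and 2.2. The disc is 140 across, 14 thick, top 36 above the worktop. It turns stiffly (about 3 N sideways on its pin) and stays where it is left.
- slot_mouth (a point): Middle of the slot's mouth at the disc's rim, 70 from the disc axis, 29 above the worktop; turns with the disc. The only slot: 20 wide, 34 deep, mouth chamfered by 4. On the middle of the disc sit a dark hub, 54 across and 12 tall, and the outlet, a brass hexagon adaptor 31 wide whose top is 88 above the worktop.
- drive_pin: Upright round steel pin on the disc by which it is pushed round: 14 in diameter (foot 20 in diameter, 4 high), 34 tall, 52 from the disc axis, opposite the slot, so it lies towards stand +y when the slot faces the bar. Origin: centre of its foot, on the disc's top, 36 above the worktop. Turns with the disc.
- lock_bar: Loose steel bar in the guide, 16 wide, 14 tall, 108 long from thumb plate to round nose (radius 8), 0.2 to 0.4 kg, slides easily. Origin: its underside, on the centreline, below the thumb plate's front face; +y towards the nose. In the stand's frame it starts at y = -186 to -206; fully home is y = -150, z = 22, nose 28 into the slot. The nose centres a slot that is off by up to 0.05 rad.
- bar_nose (a point): Tip of the bar's nose, at half its height.
- thumb_plate (a point): Middle of the rear face of the thumb plate at the bar's tail, the face to push on: an upright plate 40 wide, 34 tall, 8 thick, from 22 to 56 above the worktop. Free space behind it.
- union_nut: Zinc-plated hexagon union nut, 22x26x19, lying on the stand's base plate beside the guide. Loose; origin at the centre of its underside. Not part of the work: leave it.
- spare_adaptor: Steel hexagon pressure adaptor, 22x25x36 tall, standing on the stand's base plate on the other side of the guide. Loose; origin at the centre of its underside. Not part of the work: leave it.
- gauge: Round pressure gauge lying on its back, 109x75x40, between the stand and the robot, on the left. Loose; origin at the centre of its underside. Not part of the work: leave it.
- dish: Shallow white plastic dish, 103 across, 25 tall, on the worktop left of the stand. Loose; origin at the centre of its underside. Not part of the work: leave it.
- ring_gauge: Plain steel setting ring, 54 across, 18 tall, on the worktop right of the stand. Loose; origin at the centre of its underside. Not part of the work: leave it.
- oil_bottle: White dropper bottle with a spout, 46 across, 119 tall, on the worktop right of the stand. Loose; origin at the centre of its underside. Not part of the work: leave it.
- weight_small: Knobbed cylindrical calibration weight, 27 across, 62 tall, on the worktop right of the stand. Loose; origin at the centre of its underside. Not part of the work: leave it.
- weight_large: Knobbed cylindrical calibration weight, 37 across, 88 tall, on the worktop right of the stand. Loose; origin at the centre of its underside. Not part of the work: leave it.
There are look-alikes about, which are no part of the job. What is shaped like the lock_bar but orange is not meant.

How it is judged (in metres and radians):
On the way, in this order (a step that is already met when the one before it is completed fails the run):
1. the disc stands still with its slot facing the lock bar, the bar still outside the slot (value of joint slotted_disc between -0.2 and 0.2 rad and velocity of joint slotted_disc between -0.1 and 0.1 rad/s and y of lock_bar in the frame of lock_stand below -0.176 m), for 0.2 s.
2. the bar is fully home in the slot (y of lock_bar in the frame of lock_stand above -0.154 m and z of lock_bar in the frame of lock_stand below 0.026 m and value of joint slotted_disc between -0.15 and 0.15 rad), for 0.2 s.
3. the pin is pressed with the fingers, the bar being home, and the disc does not turn (all of step 2 and contact force between the fingers and drive_pin above 2 N), for 0.04 s.
At the end, for the whole second after the job is handed in: The bar rests fully home in the slot (within 4 mm of its stop, lying in its guide), the slot faces the bar within 0.15 rad, and both are at rest (all of step 2 and linear speed of lock_bar below 0.01 m/s and velocity of joint slotted_disc between -0.05 and 0.05 rad/s); the robot touches nothing.
It fails at once if the lock bar is lifted more than 6 mm, or pulled out of its guide (z of lock_bar in the frame of lock_stand above 0.028 m or y of lock_bar in the frame of lock_stand below -0.25 m or angle between lock_bar's own z axis and vertical above 0.15 rad).
It fails at once if the pin is squeezed or wrenched with more than 40 N (contact force between the fingers and drive_pin above 40 N).
It fails at once if a loose thing that is not part of the work is moved more than 15 mm or lifted (distance of any of union_nut, spare_adaptor, gauge, dish, ring_gauge, oil_bottle, weight_small, weight_large from where it was at the start of the episode above 0.015 m).
It also fails if it takes over 64 s, if anything falls off the work surface, if the arm or the gripper's body presses on something with over 40 N, if the wrist force passes 120 N, or if a joint passes its speed limit or range.

## Working session

There is one attempt and no reset: what is moved stays moved. The work goes in short steps, Python scripts to look and compute and a shell command to move; the robot and the scene stay as the last step left them, time stands still between calls to the robot, and variables do not carry over. Pictures are saved under pics/ and viewed, at most 11 in all, crops included, and the job is handed in when it is done.

```bash
mkdir -p pics; python3 - <<'E'
from cell import manip
import cv2,numpy as np
for n in("scene","top"):
    cv2.imwrite(f"pics/{n}0.png",manip.camera(n)); i=manip.camera_info(n)
    R=np.array(i["R"]);print(n,np.round(i["camera_matrix"],1).tolist(),np.round(-R.T@np.array(i["t"])),np.round(R,3).tolist())
s=manip.read_state();print(s)
E
```

```text
scene [[434.1, 0.0, 312.4], [0.0, 434.1, 239.5], [0.0, 0.0, 1.0]] [ 92. 821. 743.] [[-0.896, -0.444, -0.012], [-0.261, 0.547, -0.795], [0.36, -0.709, -0.606]]
top [[477.7, 0.0, 319.9], [0.0, 477.7, 240.8], [0.0, 0.0, 1.0]] [ 298.   31. 1110.] [[0.012, -1.0, 0.002], [-0.977, -0.012, -0.214], [0.214, 0.001, -0.977]]
{'clock': 0.1, 'joints': array([-1.27857723e+00,  3.00397979e-01,  1.52150404e+00,  1.35772623e-05,
        1.32066849e+00, -6.66274964e-02]), 'qd': array([ 0.00116276, -0.00235246, -0.00250262, -0.00083585, -0.00109336,
       -0.0007087 ]), 'effort': array([ 9.09553764e-04, -5.32650125e+01, -3.53280580e+01,  7.09305773e-02,
        2.34916754e-02, -3.96792359e-05]), 'eef_pos': array([ 193.07966643, -514.75952492,  204.95902248]), 'eef_rot': array([-3.14061785e+00, -7.82259815e-05,  3.58843190e-01]), 'wrist_force': array([0.97373619, 0.59645306, 0.06472017]), 'moment': array([-0.00519718, -0.00916381, -0.01807968]), 'finger_force': 0.0, 'finger_gap': 93.84064694629258}
```

View pics/scene0.png

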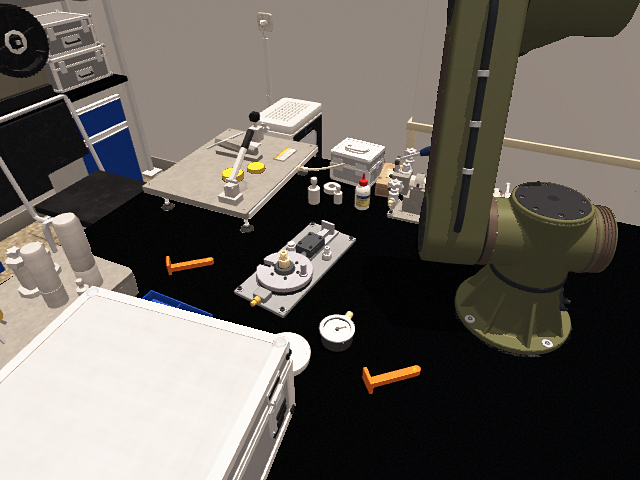

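View pics/top0.png

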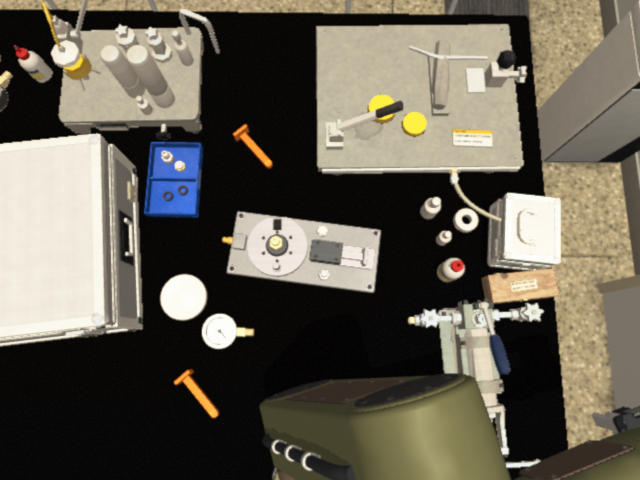

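The stand lies at about (240–380, 212–290) in the top picture, with the disc at (277,246) and the bar to its right pointing left. I'll enlarge both views.

```bash
python3 - <<'E'
import cv2
a=cv2.imread("pics/top0.png")[195:305,215:395]; b=cv2.imread("pics/scene0.png")[210:320,225:365]
cv2.imwrite("pics/c1.png",cv2.resize(a,None,fx=4.4,fy=4.4,interpolation=cv2.INTER_CUBIC))
cv2.imwrite("pics/c2.png",cv2.resize(b,None,fx=5,fy=5,interpolation=cv2.INTER_CUBIC))
E
```

```text
(no output)
```

View pics/c1.png

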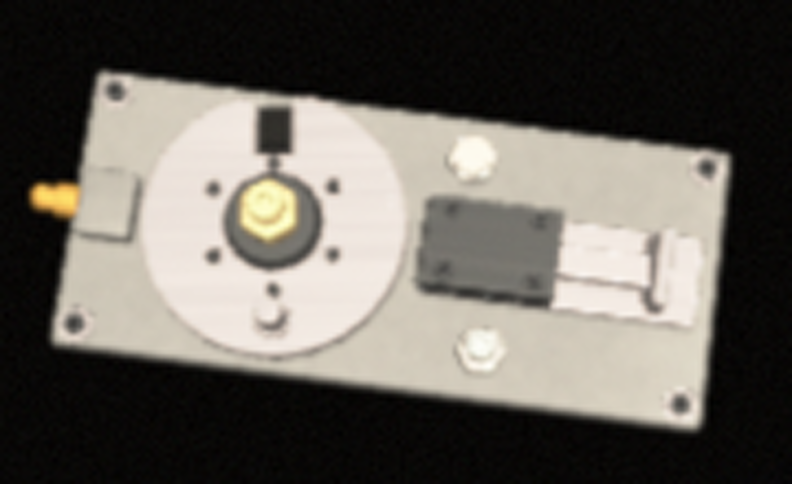

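View pics/c2.png

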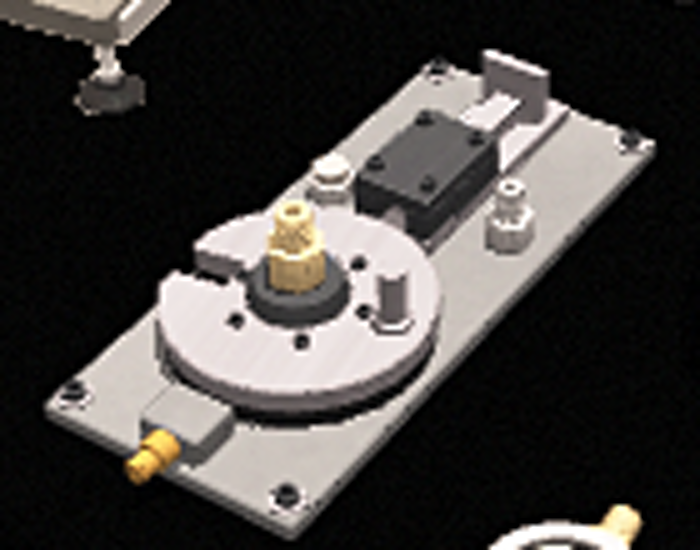

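```bash
cat > h.py <<'E'
from cell import manip
import cv2,numpy as np
I={n:manip.camera_info(n) for n in("scene","top")}
P={n:np.array(i["camera_matrix"])@np.c_[np.array(i["R"]),np.array(i["t"]).reshape(3)] for n,i in I.items()}
def tri(t,s):
    X=cv2.triangulatePoints(P["top"],P["scene"],np.array(t,float).reshape(2,1),np.array(s,float).reshape(2,1)).ravel();return X[:3]/X[3]
def onz(n,p,z):  # pixel -> world at height z
    M=P[n];H=np.c_[M[:,0],M[:,1],M[:,2]*z+M[:,3]];q=np.linalg.solve(H,[p[0],p[1],1]);return q[:2]/q[2]
c1=lambda x,y:(215+(x+.5)/4.4-.5,195+(y+.5)/4.4-.5)
c2=lambda x,y:(225+(x+.5)/5-.5,210+(y+.5)/5-.5)
E
python3 - <<'E'
from h import *
pr=dict(sNW=((115,92),(73,392)),sNE=((707,168),(437,68)),sSE=((680,404),(630,138)),sSW=((74,323),(287,496)),
 pintop=((268,308),(393,275)),outlet=((266,208),(294,210)),plateN=((664,233),(484,52)),plateS=((660,310),(548,75)))
S=[]
for k,(a,b) in pr.items():
    X=tri(c1(*a),c2(*b));print(k,X.round(1))
    if k[0]=='s':S.append(np.r_[onz("top",c1(*a),12)])
S=np.array(S);print(S.round(1));u=(S[0]+S[3]-S[1]-S[2]);u/=np.linalg.norm(u);print("stand +y",u,S.mean(0))
c=S.mean(0)+u*62.5;ex=np.array([u[1],-u[0]]);print("axis",c,"yaw",np.degrees(np.arctan2(-ex[0]*0+ex[1],ex[0])))
f=lambda p:np.array([(p-c)@ex,(p-c)@u]).round(1)
print("outlet",onz("top",c1(266,208),88),"pin",onz("top",c1(268,310),70),onz("scene",c2(393,275),70),"slot mouth",onz("top",c1(275,104),36))
p=onz("top",c1(268,310),70);print("pin in stand",f(p));print("plate",f(onz("top",c1(662,270),56)), f(onz("scene",c2(484,52),56)),f(onz("scene",c2(548,75),56)))
E
```

```text
sNW [596.8 220.1  16.3]
sNE [558.6 -98.3  16.5]
sSE [431.6 -82.6  17.5]
sSW [470.1 235.4  16.7]
pintop [470.3 128.7  67.1]
outlet [519.1 130.   90.2]
plateN [514.8 -70.9  57.9]
plateS [475.2 -68.8  55.7]
[[597.8 220.8]
 [559.6 -98.9]
 [432.4 -83.1]
 [471.3 236.5]]
stand +y [0.11972777 0.99280676] [515.29913862  68.83163108]
axis [522.78212411 130.88205354] yaw -6.876391553797562
outlet [518.32802379 129.75742684] pin [469.96217751 128.81064342] [467.20296736 131.42349625] slot mouth [585.80092244 131.85688116]
pin in stand [-52.2  -8.4]
plate [  -3.1 -202.8] [  18.3 -203.4] [ -23.  -203.5]
```

The scene picture shows the stand's pin at about crop (393,275) and the plate top at crop (484–548, 52–75). The two views agree: disc axis ≈ (521,130), stand yaw ≈ -6.9°, pin ≈ (469.5,129.5), disc angle ≈ 1.7 rad, and the heights check out (pin 67, outlet 90, plate 57). I'll close the fingers, rise and fly over.

```bash
python3 -m inch '[{"gripper":0,"dz":0.03,"wz":7},{"gripper":0,"dz":0.06,"wz":14},{"gripper":0,"dz":0.09,"wz":21},{"gripper":0,"dz":0.11,"wz":28},{"gripper":0,"dz":0.12,"wz":35}]'
python3 -m inch '[{"gripper":0,"dx":0.016,"dy":0.036,"wz":7},{"gripper":0,"dx":0.032,"dy":0.072,"wz":14},{"gripper":0,"dx":0.048,"dy":0.108,"wz":21},{"gripper":0,"dx":0.064,"dy":0.144,"wz":28},{"gripper":0,"dx":0.08,"dy":0.18,"wz":35}]'
python3 -m inch '[{"gripper":0,"dx":0.016,"dy":0.036},{"gripper":0,"dx":0.032,"dy":0.072},{"gripper":0,"dx":0.048,"dy":0.108},{"gripper":0,"dx":0.064,"dy":0.144},{"gripper":0,"dx":0.08,"dy":0.18}]'
```

```text
validation failed for argument at $[0]...
validation failed for argument at $[0]...
validation failed for argument at $[0]...
```

```bash
python3 -m inch '[{"gripper":0,"dx":0,"dy":0,"dz":0.03,"wx":0,"wy":0,"wz":7},{"gripper":0,"dx":0,"dy":0,"dz":0.06,"wx":0,"wy":0,"wz":14},{"gripper":0,"dx":0,"dy":0,"dz":0.09,"wx":0,"wy":0,"wz":21},{"gripper":0,"dx":0,"dy":0,"dz":0.11,"wx":0,"wy":0,"wz":28},{"gripper":0,"dx":0,"dy":0,"dz":0.12,"wx":0,"wy":0,"wz":35}]'
```

```text
clock: 0.52
eef_pos: [193.2, -515.3, 328.3]
eef_rot: [3.139, 0.002, 0.976]
wrist_force: [-0.0, 0.5, -0.9]
finger_gap: 64.0
finger_force: 0.0
```

All keys are needed.

```bash
python3 -m inch '[{"gripper":0,"dx":0.016,"dy":0.036,"dz":0,"wx":0,"wy":0,"wz":7},{"gripper":0,"dx":0.032,"dy":0.072,"dz":0,"wx":0,"wy":0,"wz":14},{"gripper":0,"dx":0.048,"dy":0.108,"dz":0,"wx":0,"wy":0,"wz":21},{"gripper":0,"dx":0.064,"dy":0.144,"dz":0,"wx":0,"wy":0,"wz":28},{"gripper":0,"dx":0.08,"dy":0.18,"dz":0,"wx":0,"wy":0,"wz":35}]'
python3 -m inch '[{"gripper":0,"dx":0.016,"dy":0.036,"dz":0,"wx":0,"wy":0,"wz":0},{"gripper":0,"dx":0.032,"dy":0.072,"dz":0,"wx":0,"wy":0,"wz":0},{"gripper":0,"dx":0.048,"dy":0.108,"dz":0,"wx":0,"wy":0,"wz":0},{"gripper":0,"dx":0.064,"dy":0.144,"dz":0,"wx":0,"wy":0,"wz":0},{"gripper":0,"dx":0.08,"dy":0.18,"dz":0,"wx":0,"wy":0,"wz":0}]'
python3 -m inch '[{"gripper":0,"dx":0.016,"dy":0.036,"dz":0,"wx":0,"wy":0,"wz":0},{"gripper":0,"dx":0.032,"dy":0.072,"dz":0,"wx":0,"wy":0,"wz":0},{"gripper":0,"dx":0.048,"dy":0.108,"dz":0,"wx":0,"wy":0,"wz":0},{"gripper":0,"dx":0.064,"dy":0.144,"dz":0,"wx":0,"wy":0,"wz":0},{"gripper":0,"dx":0.08,"dy":0.18,"dz":0,"wx":0,"wy":0,"wz":0}]'
```

```text
clock: 0.93
eef_pos: [273.3, -333.1, 325.2]
eef_rot: [-3.141, -0.0, 1.586]
wrist_force: [1.0, -0.6, -0.7]
finger_gap: 30.9
finger_force: 0.0
clock: 1.35
eef_pos: [353.2, -153.1, 325.5]
eef_rot: [3.141, 0.0, 1.58]
wrist_force: [1.5, -0.2, 0.1]
finger_gap: 0.5
finger_force: 0.0
clock: 1.77
eef_pos: [433.3, 27.2, 325.4]
eef_rot: [3.142, 0.0, 1.581]
wrist_force: [0.4, -1.1, -0.1]
finger_gap: 0.1
finger_force: 0.0
```

```bash
python3 -m inch '[{"gripper":0,"dx":0.018,"dy":0.034,"dz":0,"wx":0,"wy":0,"wz":0},{"gripper":0,"dx":0.036,"dy":0.066,"dz":-0.02,"wx":0,"wy":0,"wz":0},{"gripper":0,"dx":0.036,"dy":0.066,"dz":-0.06,"wx":0,"wy":0,"wz":0},{"gripper":0,"dx":0.036,"dy":0.066,"dz":-0.1,"wx":0,"wy":0,"wz":0},{"gripper":0,"dx":0.036,"dy":0.066,"dz":-0.14,"wx":0,"wy":0,"wz":0}]'
python3 -m inch '[{"gripper":0,"dx":0,"dy":0,"dz":-0.03,"wx":0,"wy":0,"wz":0},{"gripper":0,"dx":0,"dy":0,"dz":-0.06,"wx":0,"wy":0,"wz":0},{"gripper":0,"dx":0,"dy":0,"dz":-0.09,"wx":0,"wy":0,"wz":0},{"gripper":0,"dx":0,"dy":0,"dz":-0.115,"wx":0,"wy":0,"wz":0},{"gripper":0,"dx":0,"dy":0,"dz":-0.135,"wx":0,"wy":0,"wz":0}]'
python3 - <<'E'
from h import *
a=manip.camera("top")[195:305,215:395];b=manip.camera("scene")[170:310,225:365]
cv2.imwrite("pics/c3.png",np.hstack([cv2.resize(a,(500,306),interpolation=2),cv2.resize(b,(300,306),interpolation=2)]))
E
```

```text
clock: 2.18
eef_pos: [468.7, 91.7, 183.5]
eef_rot: [-3.141, 0.0, 1.582]
wrist_force: [1.1, 0.3, 1.1]
finger_gap: 0.1
finger_force: 0.0
clock: 2.6
eef_pos: [468.2, 90.9, 48.2]
eef_rot: [-3.139, 0.0, 1.581]
wrist_force: [1.1, 0.8, -0.7]
finger_gap: 0.4
finger_force: 0.0
```

View pics/c3.png

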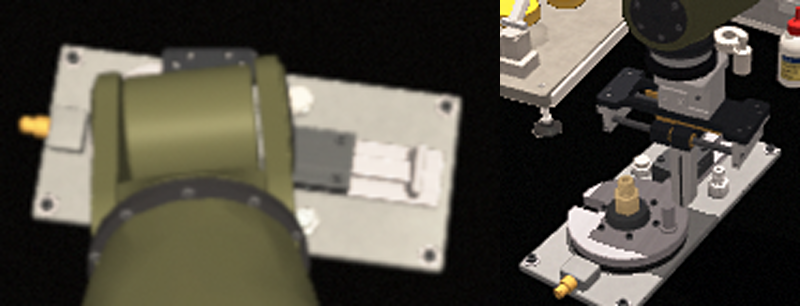

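The picture shows the closed fingers behind the pin (pin at (669,210), fingers at (685,178)), on the right side of it. Next I push round the arc, turning the tool along with the disc.

```bash
python3 -m inch '[{"gripper":0,"dx":0,"dy":0.004,"dz":0,"wx":0,"wy":0,"wz":0},{"gripper":0,"dx":0,"dy":0.008,"dz":0,"wx":0,"wy":0,"wz":0},{"gripper":0,"dx":0,"dy":0.012,"dz":0,"wx":0,"wy":0,"wz":0},{"gripper":0,"dx":0,"dy":0.016,"dz":0,"wx":0,"wy":0,"wz":0},{"gripper":0,"dx":0,"dy":0.02,"dz":0,"wx":0,"wy":0,"wz":0}]'
python3 -m inch '[{"gripper":0,"dx":-0.0005,"dy":0.0098,"dz":0,"wx":0,"wy":0,"wz":-6},{"gripper":0,"dx":-0.0012,"dy":0.0154,"dz":0,"wx":0,"wy":0,"wz":-12},{"gripper":0,"dx":-0.0013,"dy":0.0211,"dz":0,"wx":0,"wy":0,"wz":-18},{"gripper":0,"dx":-0.0008,"dy":0.0267,"dz":0,"wx":0,"wy":0,"wz":-24},{"gripper":0,"dx":0.0003,"dy":0.0323,"dz":0,"wx":0,"wy":0,"wz":-30}]'
python3 - <<'E'
from h import *
b=manip.camera("scene")[210:320,225:365]
cv2.imwrite("pics/c4.png",cv2.resize(b,None,fx=4,fy=4,interpolation=2))
E
```

```text
clock: 3.12
eef_pos: [469.5, 111.7, 51.3]
eef_rot: [3.14, -0.0, 1.581]
wrist_force: [-0.2, 0.1, 0.5]
finger_gap: 0.6
finger_force: 0.0
clock: 3.53
eef_pos: [469.4, 143.5, 50.9]
eef_rot: [3.141, 0.0, 1.052]
wrist_force: [-0.3, -4.6, 1.5]
finger_gap: 0.1
finger_force: 1.9
```

View pics/c4.png

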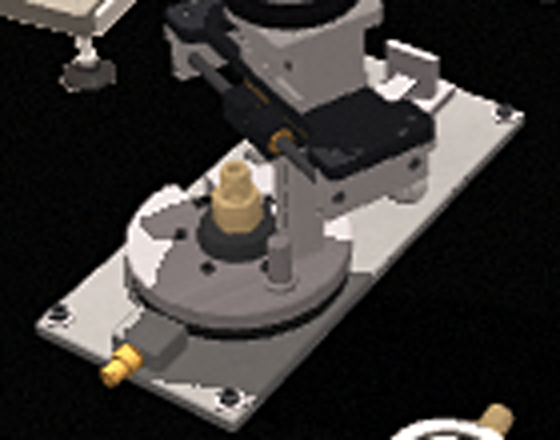

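The pin (278,265) has moved round with the fingers behind it, and the reaction force is about 4.6 N, as expected. On with the arc.

```bash
python3 -m inch '[{"gripper":0,"dx":0.0016,"dy":0.0054,"dz":0,"wx":0,"wy":0,"wz":-6},{"gripper":0,"dx":0.0038,"dy":0.0106,"dz":0,"wx":0,"wy":0,"wz":-12},{"gripper":0,"dx":0.0066,"dy":0.0156,"dz":0,"wx":0,"wy":0,"wz":-18},{"gripper":0,"dx":0.0098,"dy":0.0203,"dz":0,"wx":0,"wy":0,"wz":-24},{"gripper":0,"dx":0.0135,"dy":0.0245,"dz":0,"wx":0,"wy":0,"wz":-30}]'
python3 -m inch '[{"gripper":0,"dx":0.0042,"dy":0.0039,"dz":0,"wx":0,"wy":0,"wz":-6},{"gripper":0,"dx":0.0087,"dy":0.0073,"dz":0,"wx":0,"wy":0,"wz":-12},{"gripper":0,"dx":0.0135,"dy":0.0103,"dz":0,"wx":0,"wy":0,"wz":-18},{"gripper":0,"dx":0.0187,"dy":0.0126,"dz":0,"wx":0,"wy":0,"wz":-24},{"gripper":0,"dx":0.0214,"dy":0.0136,"dz":0,"wx":0,"wy":0,"wz":-27}]'
python3 - <<'E'
from h import *
b=manip.camera("scene")[210:320,225:365]
cv2.imwrite("pics/c5.png",cv2.resize(b,None,fx=5,fy=5,interpolation=2))
print(manip.read_state()["eef_pos"])
E
```

```text
clock: 4.0
eef_pos: [482.7, 167.9, 50.7]
eef_rot: [3.141, 0.001, 0.531]
wrist_force: [-1.8, -4.3, 1.1]
finger_gap: 0.4
finger_force: 2.1
clock: 4.42
eef_pos: [504.3, 181.5, 50.5]
eef_rot: [3.141, 0.001, 0.059]
wrist_force: [-2.9, -3.6, 1.5]
finger_gap: 0.3
finger_force: 2.0
[504.56008077 181.56046948  50.54655246]
```

View pics/c5.png

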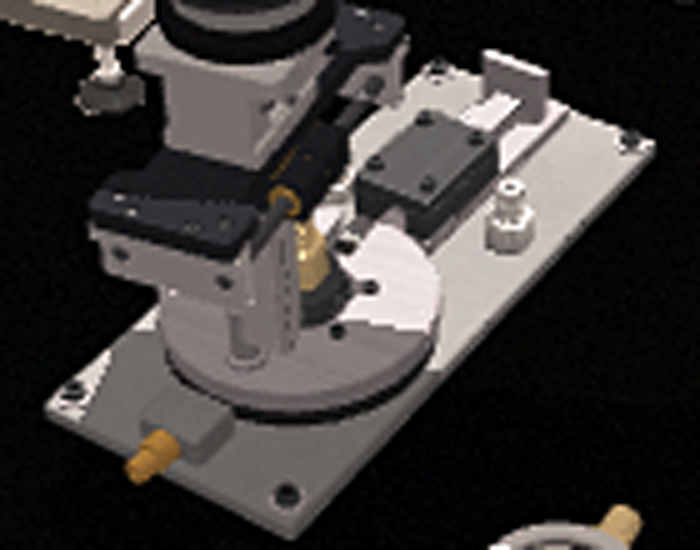

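The pin foot is at (246,352) with the slot nearly facing the guide, about 8 mm to go. I push on, then back off along the push direction and rise, to look.

```bash
python3 -m inch '[{"gripper":0,"dx":0.002,"dy":0.0005,"dz":0,"wx":0,"wy":0,"wz":-3},{"gripper":0,"dx":0.004,"dy":0.001,"dz":0,"wx":0,"wy":0,"wz":-6},{"gripper":0,"dx":0.006,"dy":0.0015,"dz":0,"wx":0,"wy":0,"wz":-9},{"gripper":0,"dx":0.0072,"dy":0.002,"dz":0,"wx":0,"wy":0,"wz":-10},{"gripper":0,"dx":0.0072,"dy":0.002,"dz":0,"wx":0,"wy":0,"wz":-10}]'
python3 -m inch '[{"gripper":0,"dx":-0.01,"dy":0.001,"dz":0,"wx":0,"wy":0,"wz":0},{"gripper":0,"dx":-0.03,"dy":0.003,"dz":0,"wx":0,"wy":0,"wz":0},{"gripper":0,"dx":-0.03,"dy":0.003,"dz":0.04,"wx":0,"wy":0,"wz":0},{"gripper":0,"dx":-0.03,"dy":0.003,"dz":0.08,"wx":0,"wy":0,"wz":0},{"gripper":0,"dx":-0.03,"dy":0.003,"dz":0.12,"wx":0,"wy":0,"wz":0}]'
python3 -m inch '[{"gripper":0,"dx":-0.03,"dy":-0.02,"dz":0.03,"wx":0,"wy":0,"wz":7},{"gripper":0,"dx":-0.06,"dy":-0.045,"dz":0.03,"wx":0,"wy":0,"wz":14},{"gripper":0,"dx":-0.08,"dy":-0.08,"dz":0.03,"wx":0,"wy":0,"wz":21},{"gripper":0,"dx":-0.08,"dy":-0.12,"dz":0.03,"wx":0,"wy":0,"wz":28},{"gripper":0,"dx":-0.08,"dy":-0.16,"dz":0.03,"wx":0,"wy":0,"wz":35}]'
python3 -m inch '[{"gripper":0,"dx":0,"dy":-0.04,"dz":0,"wx":0,"wy":0,"wz":7},{"gripper":0,"dx":0,"dy":-0.08,"dz":0,"wx":0,"wy":0,"wz":14},{"gripper":0,"dx":0,"dy":-0.12,"dz":0,"wx":0,"wy":0,"wz":21},{"gripper":0,"dx":0,"dy":-0.16,"dz":0,"wx":0,"wy":0,"wz":28},{"gripper":0,"dx":0,"dy":-0.18,"dz":0,"wx":0,"wy":0,"wz":35}]'
python3 - <<'E'
from h import *
a=manip.camera("top");b=manip.camera("scene")
cv2.imwrite("pics/t6.png",a);cv2.imwrite("pics/s6.png",b)
a=a[195:305,215:395];b=b[210:320,225:365]
cv2.imwrite("pics/c6.png",np.vstack([np.pad(cv2.resize(a,None,fx=3.2,fy=3.2,interpolation=2),((0,0),(0,0),(0,0))),cv2.resize(b[40:],(576,248),interpolation=2) if 0 else np.zeros((1,576,3),np.uint8)]))
E
```

```text
clock: 4.88
eef_pos: [511.4, 183.5, 50.5]
eef_rot: [3.142, 0.0, -0.11]
wrist_force: [-2.4, 1.1, 1.6]
finger_gap: 0.2
finger_force: 1.2
clock: 5.3
eef_pos: [481.0, 186.4, 172.2]
eef_rot: [3.142, 0.0, -0.109]
wrist_force: [0.1, -0.5, 0.5]
finger_gap: 0.9
finger_force: 0.0
clock: 5.72
eef_pos: [401.2, 39.8, 201.2]
eef_rot: [3.14, -0.002, 0.46]
wrist_force: [0.3, 0.4, 0.9]
finger_gap: 0.5
finger_force: 0.0
clock: 6.13
eef_pos: [402.2, -130.2, 200.9]
eef_rot: [3.14, -0.0, 0.968]
wrist_force: [1.1, 0.7, -0.3]
finger_gap: 0.6
finger_force: 0.0
```

View pics/c6.png

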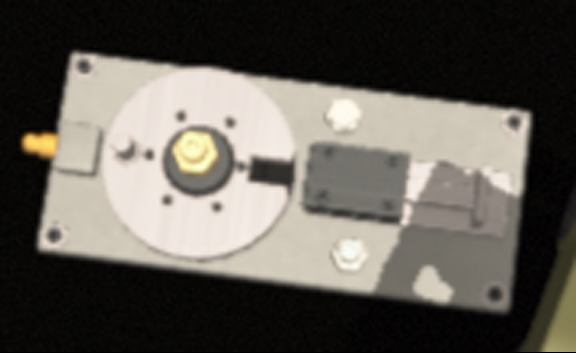

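Slot (dark, (250–292, 160–188)) now faces the guide, in line with the radial holes at (149,155) and (241,167). A quick numeric check, plus the plate position.

```bash
python3 - <<'E'
from h import *
a=cv2.imread("pics/t6.png");g=cv2.cvtColor(a,6)
f=lambda x,y:(215+(x+.5)/3.2-.5,195+(y+.5)/3.2-.5)
# slot floor dark centroid
x0,y0=map(int,f(248,155));x1,y1=map(int,f(288,192))
w=np.clip(110.-g[y0:y1,x0:x1],0,None);yy,xx=np.mgrid[y0:y1,x0:x1]
s=onz("top",((w*xx).sum()/w.sum(),(w*yy).sum()/w.sum()),30)
m=((g>150)*255).astype(np.uint8)
u=np.array([.1197,.9928]);ex=np.array([u[1],-u[0]])
cs=[onz("top",f(200,163),36),np.array([521,130.3])]
for c in cs:
    v=s-c;print(c.round(1),s.round(1),"slot stand xy",v@ex,v@u,"angle",np.arctan2(v@ex,-(v@u)))
h1,h2=onz("top",f(149,155),36),onz("top",f(241,167),36);d=h1-h2
print("holes line angle",np.arctan2(-(d@ex),d@u),"mid",(h1+h2)/2)
g1=onz("top",f(321,152),48.5);g2=onz("top",f(391,161),48.5);d=g1-g2;print("guide dir",d/np.linalg.norm(d))
for r in range(int(f(0,165)[1]),int(f(0,215)[1]),3):print(r,g[r,340:380].tolist())
E
```

```text
[520.9 129.7] [516.4  81.2] slot stand xy 1.3634520890870214 -48.72561122098987 angle 0.027974947019302015
[521.  130.3] [516.4  81.2] slot stand xy 1.313668870743722 -49.315717961245674 angle 0.026631636722176867
holes line angle 0.0004330041086676394 mid [522.30366599 133.38051537]
guide dir [0.11785361 0.99303098]
246 [114, 117, 137, 202, 227, 225, 224, 228, 231, 230, 215, 167, 129, 120, 119, 134, 152, 179, 195, 197, 199, 200, 202, 203, 202, 198, 196, 202, 205, 204, 205, 205, 205, 205, 205, 204, 205, 200, 153, 73]
249 [116, 124, 170, 221, 234, 235, 235, 236, 232, 193, 145, 139, 137, 137, 137, 137, 136, 136, 135, 139, 164, 178, 159, 135, 123, 153, 205, 222, 224, 225, 228, 230, 227, 221, 202, 198, 205, 195, 135, 47]
252 [117, 133, 207, 234, 237, 238, 237, 213, 162, 141, 137, 137, 138, 144, 157, 151, 140, 137, 136, 134, 126, 131, 134, 115, 112, 126, 132, 135, 167, 216, 231, 233, 235, 235, 213, 198, 209, 193, 130, 42]
255 [120, 148, 216, 236, 236, 214, 167, 142, 138, 137, 138, 138, 138, 137, 138, 138, 138, 139, 139, 138, 138, 138, 135, 114, 115, 130, 130, 124, 129, 135, 137, 139, 145, 169, 173, 187, 199, 153, 77, 17]
258 [126, 163, 174, 152, 143, 129, 116, 114, 109, 109, 113, 118, 124, 130, 138, 141, 138, 136, 136, 137, 136, 137, 130, 116, 123, 132, 130, 134, 137, 138, 139, 137, 136, 125, 117, 117, 111, 79, 30, 6]
```

Disc angle is 0–0.03 rad, inside the 0.05 self-centring. Now behind the thumb plate.

```bash
python3 -m inch '[{"gripper":0,"dx":0.03,"dy":0.008,"dz":0,"wx":0,"wy":0,"wz":6},{"gripper":0,"dx":0.06,"dy":0.016,"dz":0,"wx":0,"wy":0,"wz":12},{"gripper":0,"dx":0.0905,"dy":0.024,"dz":0,"wx":0,"wy":0,"wz":18},{"gripper":0,"dx":0.0905,"dy":0.024,"dz":-0.03,"wx":0,"wy":0,"wz":24},{"gripper":0,"dx":0.0905,"dy":0.024,"dz":-0.065,"wx":0,"wy":0,"wz":27.6}]'
python3 -m inch '[{"gripper":0,"dx":0,"dy":0,"dz":-0.03,"wx":0,"wy":0,"wz":0},{"gripper":0,"dx":0,"dy":0,"dz":-0.06,"wx":0,"wy":0,"wz":0},{"gripper":0,"dx":0,"dy":0,"dz":-0.08,"wx":0,"wy":0,"wz":0},{"gripper":0,"dx":0,"dy":0,"dz":-0.1,"wx":0,"wy":0,"wz":0},{"gripper":0,"dx":0,"dy":0,"dz":-0.1,"wx":0,"wy":0,"wz":0}]'
python3 - <<'E'
from h import *
b=manip.camera("scene")[170:290,255:395]
cv2.imwrite("pics/c7.png",cv2.resize(b,None,fx=5,fy=5,interpolation=2))
E
```

```text
clock: 6.65
eef_pos: [495.1, -103.5, 136.2]
eef_rot: [3.137, 0.001, 1.45]
wrist_force: [1.6, -0.1, -0.4]
finger_gap: 0.6
finger_force: 0.0
clock: 7.07
eef_pos: [491.2, -103.3, 32.4]
eef_rot: [-3.137, -0.001, 1.443]
wrist_force: [-0.2, -0.0, 0.4]
finger_gap: 0.2
finger_force: 0.0
```

View pics/c7.png

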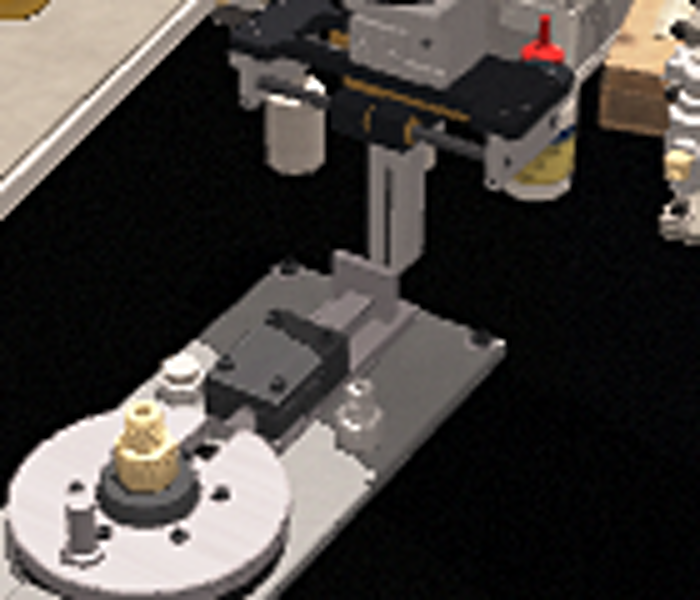

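The fingers (395,230) stand behind the thumb plate (365,285) and clear of it. Pushing along the stand's +y.

```bash
python3 -m inch '[{"gripper":0,"dx":0.001,"dy":0.007,"dz":0,"wx":0,"wy":0,"wz":0},{"gripper":0,"dx":0.0017,"dy":0.014,"dz":0,"wx":0,"wy":0,"wz":0},{"gripper":0,"dx":0.0025,"dy":0.021,"dz":0,"wx":0,"wy":0,"wz":0},{"gripper":0,"dx":0.0034,"dy":0.028,"dz":0,"wx":0,"wy":0,"wz":0},{"gripper":0,"dx":0.0042,"dy":0.035,"dz":0,"wx":0,"wy":0,"wz":0}]'
python3 -m inch '[{"gripper":0,"dx":0.0006,"dy":0.005,"dz":0,"wx":0,"wy":0,"wz":0},{"gripper":0,"dx":0.0012,"dy":0.01,"dz":0,"wx":0,"wy":0,"wz":0},{"gripper":0,"dx":0.0018,"dy":0.015,"dz":0,"wx":0,"wy":0,"wz":0},{"gripper":0,"dx":0.0024,"dy":0.02,"dz":0,"wx":0,"wy":0,"wz":0},{"gripper":0,"dx":0.003,"dy":0.025,"dz":0,"wx":0,"wy":0,"wz":0}]'
```

```text
clock: 7.53
eef_pos: [497.8, -68.9, 36.4]
eef_rot: [3.14, 0.001, 1.442]
wrist_force: [-0.7, -4.2, 3.2]
finger_gap: 0.3
finger_force: 2.0
clock: 7.95
eef_pos: [500.2, -44.0, 35.5]
eef_rot: [-3.142, 0.0, 1.441]
wrist_force: [-0.2, -4.6, 2.9]
finger_gap: 0.3
finger_force: 2.0
```

```bash
python3 -m inch '[{"gripper":0,"dx":0.0002,"dy":0.0015,"dz":0,"wx":0,"wy":0,"wz":0},{"gripper":0,"dx":0.0004,"dy":0.003,"dz":0,"wx":0,"wy":0,"wz":0},{"gripper":0,"dx":0.0005,"dy":0.0045,"dz":0,"wx":0,"wy":0,"wz":0},{"gripper":0,"dx":0.0007,"dy":0.006,"dz":0,"wx":0,"wy":0,"wz":0},{"gripper":0,"dx":0.0009,"dy":0.0075,"dz":0,"wx":0,"wy":0,"wz":0}]'
python3 -m inch '[{"gripper":0,"dx":0,"dy":0.0005,"dz":0,"wx":0,"wy":0,"wz":0},{"gripper":0,"dx":0,"dy":0.001,"dz":0,"wx":0,"wy":0,"wz":0},{"gripper":0,"dx":0,"dy":0.0015,"dz":0,"wx":0,"wy":0,"wz":0},{"gripper":0,"dx":0,"dy":0.002,"dz":0,"wx":0,"wy":0,"wz":0},{"gripper":0,"dx":0,"dy":0.002,"dz":0,"wx":0,"wy":0,"wz":0}]'
```

```text
clock: 8.37
eef_pos: [501.0, -36.9, 35.4]
eef_rot: [-3.141, 0.0, 1.441]
wrist_force: [-0.8, -3.2, 2.7]
finger_gap: 0.8
finger_force: 1.9
clock: 8.78
eef_pos: [501.1, -36.3, 35.5]
eef_rot: [3.141, 0.002, 1.441]
wrist_force: [0.2, -15.3, 1.7]
finger_gap: 0.5
finger_force: 8.0
```

Hard stop at the expected place (15 N after under 1 mm). Back off, rise, and return to the pin.

```bash
python3 -m inch '[{"gripper":0,"dx":-0.0014,"dy":-0.012,"dz":0,"wx":0,"wy":0,"wz":0},{"gripper":0,"dx":-0.0035,"dy":-0.03,"dz":0,"wx":0,"wy":0,"wz":0},{"gripper":0,"dx":-0.0035,"dy":-0.03,"dz":0.04,"wx":0,"wy":0,"wz":0},{"gripper":0,"dx":-0.0035,"dy":-0.03,"dz":0.08,"wx":0,"wy":0,"wz":0},{"gripper":0,"dx":-0.0035,"dy":-0.03,"dz":0.12,"wx":0,"wy":0,"wz":0}]'
python3 -m inch '[{"gripper":0,"dx":-0.02,"dy":0.02,"dz":0.02,"wx":0,"wy":0,"wz":-7},{"gripper":0,"dx":-0.04,"dy":0.05,"dz":0.04,"wx":0,"wy":0,"wz":-14},{"gripper":0,"dx":-0.05,"dy":0.085,"dz":0.05,"wx":0,"wy":0,"wz":-21},{"gripper":0,"dx":-0.055,"dy":0.12,"dz":0.05,"wx":0,"wy":0,"wz":-28},{"gripper":0,"dx":-0.055,"dy":0.15,"dz":0.05,"wx":0,"wy":0,"wz":-35}]'
python3 -m inch '[{"gripper":0,"dx":0,"dy":0.03,"dz":0,"wx":0,"wy":0,"wz":-7},{"gripper":0,"dx":0.01,"dy":0.055,"dz":0,"wx":0,"wy":0,"wz":-14},{"gripper":0,"dx":0.02,"dy":0.08,"dz":0,"wx":0,"wy":0,"wz":-21},{"gripper":0,"dx":0.03,"dy":0.095,"dz":-0.01,"wx":0,"wy":0,"wz":-28},{"gripper":0,"dx":0.04,"dy":0.103,"dz":-0.03,"wx":0,"wy":0,"wz":-35}]'
```

```text
clock: 9.2
eef_pos: [496.7, -65.1, 156.5]
eef_rot: [-3.139, -0.001, 1.441]
wrist_force: [-0.3, 0.1, 0.6]
finger_gap: 0.7
finger_force: 0.0
clock: 9.62
eef_pos: [441.8, 83.2, 206.3]
eef_rot: [3.141, -0.002, 0.855]
wrist_force: [0.4, -0.2, -0.4]
finger_gap: 0.7
finger_force: 0.0
clock: 10.03
eef_pos: [483.7, 187.0, 176.6]
eef_rot: [-3.14, -0.003, 0.246]
wrist_force: [0.1, 0.1, -0.6]
finger_gap: 0.1
finger_force: 0.0
```

```bash
python3 -m inch '[{"gripper":0,"dx":0,"dy":0,"dz":-0.03,"wx":0,"wy":0,"wz":-7},{"gripper":0,"dx":0,"dy":0,"dz":-0.06,"wx":0,"wy":0,"wz":-14},{"gripper":0,"dx":0,"dy":0,"dz":-0.09,"wx":0,"wy":0,"wz":-21},{"gripper":0,"dx":0,"dy":0,"dz":-0.115,"wx":0,"wy":0,"wz":-21},{"gripper":0,"dx":0,"dy":0,"dz":-0.126,"wx":0,"wy":0,"wz":-21}]'
python3 - <<'E'
from h import *
b=manip.camera("scene")[210:320,225:365]
cv2.imwrite("pics/c8.png",cv2.resize(b,None,fx=5,fy=5,interpolation=2))
E
```

```text
clock: 10.45
eef_pos: [481.0, 184.2, 46.1]
eef_rot: [3.14, 0.005, -0.117]
wrist_force: [-0.4, -0.5, -0.1]
finger_gap: 0.6
finger_force: 0.0
```

View pics/c8.png

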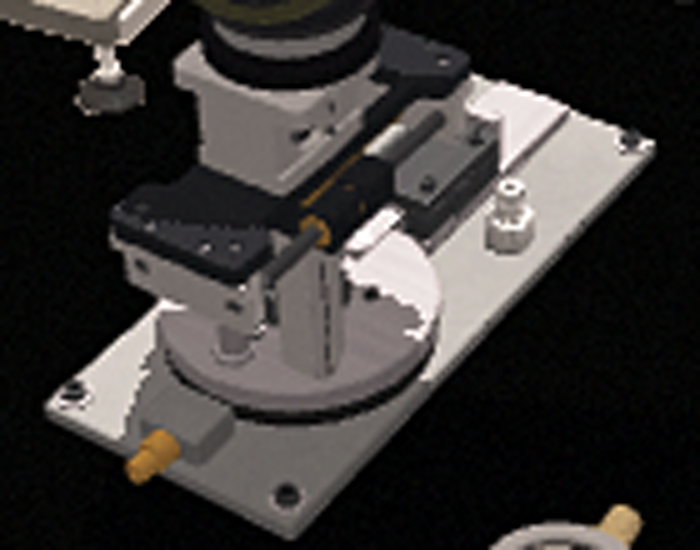

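The bar is in the slot (370,235) and its plate is against the guide (485,120); the fingers are behind the pin (235,345). Approach, then press gently.

```bash
python3 -m inch '[{"gripper":0,"dx":0.006,"dy":-0.0005,"dz":0,"wx":0,"wy":0,"wz":0},{"gripper":0,"dx":0.012,"dy":-0.001,"dz":0,"wx":0,"wy":0,"wz":0},{"gripper":0,"dx":0.018,"dy":-0.0015,"dz":0,"wx":0,"wy":0,"wz":0},{"gripper":0,"dx":0.024,"dy":-0.002,"dz":0,"wx":0,"wy":0,"wz":0},{"gripper":0,"dx":0.026,"dy":-0.002,"dz":0,"wx":0,"wy":0,"wz":0}]'
python3 -m inch '[{"gripper":0,"dx":0.0005,"dy":0,"dz":0,"wx":0,"wy":0,"wz":0},{"gripper":0,"dx":0.001,"dy":0,"dz":0,"wx":0,"wy":0,"wz":0},{"gripper":0,"dx":0.0015,"dy":0,"dz":0,"wx":0,"wy":0,"wz":0},{"gripper":0,"dx":0.002,"dy":0,"dz":0,"wx":0,"wy":0,"wz":0},{"gripper":0,"dx":0.002,"dy":0,"dz":0,"wx":0,"wy":0,"wz":0}]'
```

```text
clock: 10.92
eef_pos: [510.2, 182.7, 50.5]
eef_rot: [-3.141, -0.002, -0.116]
wrist_force: [-0.6, 1.0, -0.7]
finger_gap: 0.3
finger_force: 0.0
clock: 11.33
eef_pos: [510.8, 182.8, 49.5]
eef_rot: [-3.142, -0.0, -0.116]
wrist_force: [0.3, -0.1, 0.4]
finger_gap: 0.6
finger_force: 0.0
```

```bash
python3 -m inch '[{"gripper":0,"dx":0.0005,"dy":0,"dz":0,"wx":0,"wy":0,"wz":0},{"gripper":0,"dx":0.001,"dy":0,"dz":0,"wx":0,"wy":0,"wz":0},{"gripper":0,"dx":0.0015,"dy":0,"dz":0,"wx":0,"wy":0,"wz":0},{"gripper":0,"dx":0.0015,"dy":0,"dz":0,"wx":0,"wy":0,"wz":0},{"gripper":0,"dx":0.0015,"dy":0,"dz":0,"wx":0,"wy":0,"wz":0}]'
```

```text
clock: 11.75
eef_pos: [512.1, 182.8, 49.4]
eef_rot: [3.141, 0.0, -0.116]
wrist_force: [-1.8, 0.8, 1.7]
finger_gap: 0.8
finger_force: 1.3
```

```bash
python3 -m inch '[{"gripper":0,"dx":0.0005,"dy":0,"dz":0,"wx":0,"wy":0,"wz":0},{"gripper":0,"dx":0.001,"dy":0,"dz":0,"wx":0,"wy":0,"wz":0},{"gripper":0,"dx":0.0015,"dy":0,"dz":0,"wx":0,"wy":0,"wz":0},{"gripper":0,"dx":0.0015,"dy":0,"dz":0,"wx":0,"wy":0,"wz":0},{"gripper":0,"dx":0.0015,"dy":0,"dz":0,"wx":0,"wy":0,"wz":0}]'
```

```text
clock: 12.17
eef_pos: [513.7, 182.7, 49.4]
eef_rot: [3.142, 0.0, -0.116]
wrist_force: [-4.1, -0.4, 2.0]
finger_gap: 0.2
finger_force: 1.7
```

```bash
python3 -m inch '[{"gripper":0,"dx":0.0005,"dy":0,"dz":0,"wx":0,"wy":0,"wz":0},{"gripper":0,"dx":0.001,"dy":0,"dz":0,"wx":0,"wy":0,"wz":0},{"gripper":0,"dx":0.0015,"dy":0,"dz":0,"wx":0,"wy":0,"wz":0},{"gripper":0,"dx":0.0015,"dy":0,"dz":0,"wx":0,"wy":0,"wz":0},{"gripper":0,"dx":0.0015,"dy":0,"dz":0,"wx":0,"wy":0,"wz":0}]'
```

```text
clock: 12.58
eef_pos: [514.6, 182.8, 49.4]
eef_rot: [3.141, 0.002, -0.116]
wrist_force: [-9.6, -1.1, 4.3]
finger_gap: 0.6
finger_force: 4.3
```

The force has risen to about 10 N and movement has nearly stopped, so the disc is held. Taking the hand away.

```bash
python3 -m inch '[{"gripper":0,"dx":-0.01,"dy":0.001,"dz":0,"wx":0,"wy":0,"wz":0},{"gripper":0,"dx":-0.032,"dy":0.003,"dz":0,"wx":0,"wy":0,"wz":0},{"gripper":0,"dx":-0.032,"dy":0.003,"dz":0.04,"wx":0,"wy":0,"wz":0},{"gripper":0,"dx":-0.032,"dy":0.003,"dz":0.08,"wx":0,"wy":0,"wz":0},{"gripper":0,"dx":-0.032,"dy":0.003,"dz":0.12,"wx":0,"wy":0,"wz":0}]'
python3 -m inch '[{"gripper":0,"dx":-0.03,"dy":-0.02,"dz":0.03,"wx":0,"wy":0,"wz":7},{"gripper":0,"dx":-0.06,"dy":-0.045,"dz":0.05,"wx":0,"wy":0,"wz":14},{"gripper":0,"dx":-0.08,"dy":-0.08,"dz":0.05,"wx":0,"wy":0,"wz":21},{"gripper":0,"dx":-0.08,"dy":-0.12,"dz":0.05,"wx":0,"wy":0,"wz":28},{"gripper":0,"dx":-0.08,"dy":-0.16,"dz":0.05,"wx":0,"wy":0,"wz":35}]'
python3 -m inch '[{"gripper":0,"dx":0,"dy":-0.04,"dz":0,"wx":0,"wy":0,"wz":7},{"gripper":0,"dx":0,"dy":-0.08,"dz":0,"wx":0,"wy":0,"wz":14},{"gripper":0,"dx":0,"dy":-0.12,"dz":0,"wx":0,"wy":0,"wz":21},{"gripper":0,"dx":0,"dy":-0.16,"dz":0,"wx":0,"wy":0,"wz":28},{"gripper":0,"dx":0,"dy":-0.16,"dz":0,"wx":0,"wy":0,"wz":28}]'
python3 - <<'E'
from h import *
a=manip.camera("top")[195:305,215:395]; b=manip.camera("scene")[210:320,225:365]
cv2.imwrite("pics/c9.png",np.hstack([cv2.resize(a,(450,275),interpolation=2),cv2.resize(b,(350,275),interpolation=2)]))
E
```

```text
clock: 13.0
eef_pos: [483.1, 185.7, 171.2]
eef_rot: [-3.142, -0.0, -0.116]
wrist_force: [0.3, -0.3, 0.0]
finger_gap: 0.2
finger_force: 0.0
clock: 13.42
eef_pos: [403.5, 42.1, 220.6]
eef_rot: [3.14, -0.003, 0.456]
wrist_force: [1.3, -0.4, -0.1]
finger_gap: 0.4
finger_force: 0.0
clock: 13.83
eef_pos: [404.1, -119.4, 219.9]
eef_rot: [3.14, -0.0, 0.942]
wrist_force: [1.0, -0.4, -1.0]
finger_gap: 0.3
finger_force: 0.0
```

View pics/c9.png

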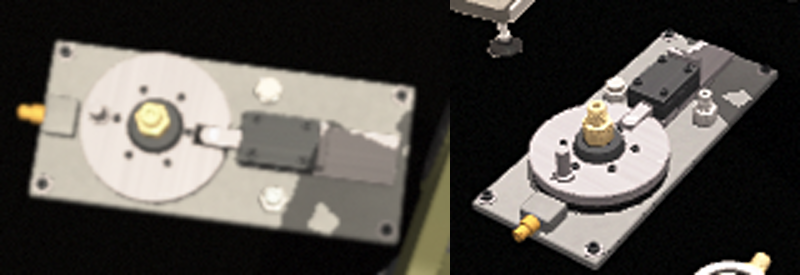

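The bar's nose sits deep in the slot (left view, 200–240, 135), the thumb plate is against the guide (318,140), and nut and adaptor are where they were. Handing in.

```bash
python3 -c "
from cell import manip
print(manip.sign_off())"
```

```text
the job is handed in; nothing more can be done
None
```

I turned the disc to face the bar, pushed the bar home to its stop, and pressed the pin with about 10 N to check the disc is held. The hand was clear of everything when I handed the job in at about 14 s; sign-off gave no verdict.

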